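# Mount a stake in the bench holder past its sprung dust flap

### The arm

A 6-joint arm with a two-finger parallel gripper is mounted at the origin on the work surface. World frame = base frame: x ahead of the robot, y to its left, z up, the work surface at z = 0. Lengths are in mm, angles in degrees, forces in N, time in s.
With the tool pointing down it reaches from about 375 to 925 mm from the base axis. Payload 5.7 kg.
Tool frame: the origin (TCP) lies midway between the tips of the shut fingers; the grasp point (between the pads) lies 19 mm behind it (bot.hold_point_z is the distance from the TCP to the grasp point, in mm); z points along the fingers, y is the line along which they close (so a half turn about z gives the same grasp; the last joint's range is limited). The gripper opens to 88 mm and grips with 3 to 60 N. Pads are 20 mm wide; open, the fingers measure 115 mm over their backs; the gripper's body (75 mm by 178 mm) begins 61 mm behind the grasp point.
Start: joints at [-6.595, 20.558, 86.54, -0, 72.909, -6.595], TCP at [599.968, -0.004, 222.623] pointing down, gripper open.
Joint ranges: [-170.27, 170.27], [-57.76, 135], [12.27, 136.19], [-55.21, 235.2], [11.17, 155.16], [-170.74, 170.74]. Speed limits (degrees/s): [136.94, 136.94, 180, 180, 180, 180].

### API

Orientations are given as a 3x3 rotation matrix whose columns are the frame's x, y, z axes.
In Python, from station import bot gives the robot as it stands. The module is installed in compiled form; this text tells all that it offers.
- The arm moves only by the tool jog_arm, never from a script. Its argument "increments" is a list of rows, each a list of 3 entries, a list of its own where there are three numbers: the shift along the world's x, y, z in m, then the turn, a rotation vector about the world's x, y, z in degrees, then the finger opening in m, from 0 to 0.0878. A call has 1 to 8 rows; each row shifts and turns the commanded pose from where the row before left it; what a row does not reach is not made up. A row lasts 1/12 s, in which the tool goes at most 41.7 mm and 7.16 degrees, less where a joint would pass 70% of its speed; a pose out of reach is approached as far as the arm can. A call is refused whole if a number of a shift passes 0.0417 or a number of a turn 7.16, either way. A call with a gripper value outside its range is refused whole. The fingers move at their own pace and stop on an object; "newtons" is the grip in N (left out, the last holds). Time passes only in rows, so rows that do not move let the fingers close. It gives the time, the measured TCP pose, the force, the opening and the grip force at its end, in the units of the state.
- bot.get_state(): the state, without advancing time (a new reading comes with each control period).
- bot.get_image(name): name is "scene" or "side" or "wrist"; returns (picture, depth): 384x512x3 uint8, red, green, blue; 384x512 float32, mm along the optical axis (not along the pixel's ray), 0 where there is no reading.
- bot.camera_params(name): a dict with "intrinsics" (3x3 intrinsics, pixels), "world_to_cam" (4x4, takes a point from world to camera coordinates). Camera axes: x right, y down, z forward; pixel columns grow to the right and rows downward; lengths in mm; the calibration is good to about 2 mm. A picture is of the moment at which its call begins: read the wrist's pose just before it. camera_params takes no time and is no camera call; for the wrist camera it gives the pose at the moment of the call.
- bot.hand_in(): hands the job in; it is judged then, once.
The state is a dict: "time_s": time; "joints": joint angles; "dq": joint speeds; "tau": joint torques, N m; "tcp_pos": TCP position; "ee_rot": TCP orientation; "force": force on the tool from outside, world axes, zero at the start; "torque": the same for the moment, N m; "grip_width": opening from 0.0 (shut) to 1.0 (fully open); "grasp_force": force on a finger pad.
Only numpy, scipy, OpenCV 4.12 (cv2) and the standard library are available. Lean on these libraries where they do the work, as an engineer would, in place of code of your own. Each camera call takes 0.05 s, during which the arm holds its last target. There are 200 camera calls.

### The job

Take the square-headed steel stake out of the wooden rack and mount it in the grey steel stake holder: push the sprung dust flap open with the end of its shank, feel for the hidden socket hole under the flap and slide the shank in until it is fully home, then let go. Lower and press it gently, never harder than about 4 kg of push (40 N), keep hold of it until the shank is home, and leave the other stakes and everything else on the bench where they are.

Things in the scene. Friction and masses are not known exactly. Their poses are not given: they have to be found in the camera images.
- stake_head (a point): The steel stake to mount, the only one with a square head (32 x 32 mm, 28 mm tall, flat top), in any of the rack's three holes. Centre of the head, midway up; z up along the stake, x and y square to the head's sides. Mass 0.28 to 0.41 kg. Below the head: a round collar 24 mm across, 8 mm tall (it hangs by this on the rack's top), then the shank.
- stake_tip (a point): Middle of the lower end of the stake's shank, 106 mm below stake_head on its axis; same axes. The shank is round, 14 mm across, 84 mm long, its end bevelled 1 mm inward, 2 mm up.
- holder: The stake holder: fixed hollow grey steel block 110 (x) x 80 (y) x 88 mm high, two low feet reaching y = +-55 mm; origin under its centre on the bench, z up. The middle of its deck has a mouth, closed from below by a sprung flap; hidden under the flap lies the socket. With the stake home, its collar stays about 4 mm above the deck.
- mouth (a point): Centre of the mouth in the holder's deck, at deck level, 88 mm above the bench; axes as the holder's. The mouth is 40 mm along x, 22 mm along y; the deck is 4 mm thick.
- socket_mid (a point): Middle of the range in which the hidden socket hole may lie, 50 mm below mouth, at the level of the socket's flat top. The true hole is up to 10 mm from here either way along the holder's x (0 along y), unmeasured: feel for it. Upright round hole 15.2 mm across, rim bevelled 1 mm, floor 30 mm below its top (8 mm above the bench). The socket is clamped and does not move.
- flap (a joint): Angle of the sprung dust flap (rad): 0 shut, 1.6 hanging straight down. Aluminium plate, top 4.5 mm below the deck's top, 30 mm wide; hinged along y at holder x = +24, z = 82 mm; its free edge, at x = -18 mm, swings down into the block. Spring 0.024 N m at 0, 0.08 N m at 1.4 rad: 1 to 3 N on a shank, downward at first, then sideways towards holder -x. No latch.
- rack: Fixed wooden rack, a board 240 (x) x 60 (y) mm with its top at z = 92 mm on two end legs; origin under its centre. Three through holes 19 mm across at x = -75, 0 and +75 mm, y = 0, each with a stake hanging in it.
- dome: One of the other two stakes, with a round domed head 38 mm across, to be left in the rack; origin at the lower end of its shank.
- blade: The other stake, with a narrow oblong head 44 x 14 mm, to be left in the rack; origin at the lower end of its shank.
- hammer: Bystander: a small bench hammer, lying.
- file: Bystander: a wooden-handled hand tool, lying.
- bangle: Bystander: a plain brass bangle 68 mm across, 12 mm high.
- jar: Bystander: a glass jar with steel cap, 60 mm across, 75 mm high.
- bowl: Bystander: a white bowl, 100 mm across, 40 mm high.
- mandrel: Bystander: a plain steel rod 20 mm thick, 200 mm long, lying.
Mind the look-alikes: they are no part of the job. Leave any turquoise look-alike of the part that bears stake_head alone. There is more than one size of the holder; the job needs the larger.

How it is judged:
By the outcome, as a careful person would: the job done as asked, in the order asked, and still so for the second after the job is handed in, with the robot touching nothing.
It also fails if it takes over 72 s, if anything falls off the work surface, if the arm or the gripper's body presses on something with over 40 N, if the wrist force passes 120 N, or if a joint passes its speed limit or range.

## Working session

There is one attempt and no reset: what is moved stays moved. The work goes in short steps, Python scripts to look and compute and a tool call to move; the robot and the scene stay as the last step left them, time stands still between calls to the robot, and variables do not carry over. Pictures are saved under pics/ and viewed, at most 10 in all, crops included, and the job is handed in when it is done.

Besides the shell and the picture viewer there is one more tool, called after "Request:" in YAML: its name, and indented under it one key for each argument. jog_arm: Moves the arm, as the interface text tells. Its arguments: {"type":"object","properties":{"increments":{"type":"array","items":{"type":"array"}},"newtons":{"type":"number"}},"required":["increments"]}

```bash
mkdir -p pics; python3 - <<'E'
from station import bot
import cv2,numpy as np
s=bot.get_state();print(s['time_s'],s['tcp_pos'],s['force'],s['grip_width'])
for n in("scene","side","wrist"):
    p=bot.camera_params(n);im,d=bot.get_image(n)
    np.savez(f'{n}0.npz',im=im,d=d,K=p['intrinsics'],T=p['world_to_cam'])
    print(n,np.round(p['intrinsics'],1).tolist(),np.round(p['world_to_cam'],3).tolist())
    cv2.imwrite(f'pics/{n}0.png',cv2.cvtColor(im,cv2.COLOR_RGB2BGR))
E
```

```text
0.0 [5.99317455e+02 5.73608116e-02 2.21814956e+02] [0.4993989  0.06091535 0.14664687] 0.9994049677314985
scene [[422.1, 0.0, 255.0], [0.0, 422.1, 194.3], [0.0, 0.0, 1.0]] [[-0.665, 0.747, -0.012, 380.825], [0.565, 0.492, -0.662, -239.713], [-0.489, -0.447, -0.749, 1412.239], [0.0, 0.0, 0.0, 1.0]]
side [[358.8, 0.0, 260.4], [0.0, 358.8, 189.0], [0.0, 0.0, 1.0]] [[0.874, -0.486, -0.006, -526.584], [-0.27, -0.476, -0.837, 238.636], [0.404, 0.733, -0.547, 914.588], [0.0, 0.0, 0.0, 1.0]]
wrist [[324.6, 0.0, 245.7], [0.0, 324.6, 191.9], [0.0, 0.0, 1.0]] [[1.0, -0.002, -0.001, -600.294], [-0.002, -0.965, 0.261, -29.999], [-0.002, -0.261, -0.965, 389.101], [0.0, 0.0, 0.0, 1.0]]
```

View pics/scene0.png

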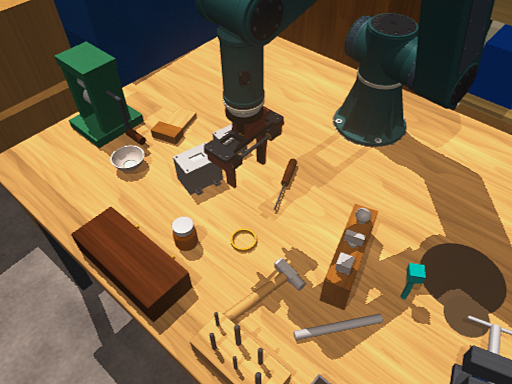

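View pics/side0.png

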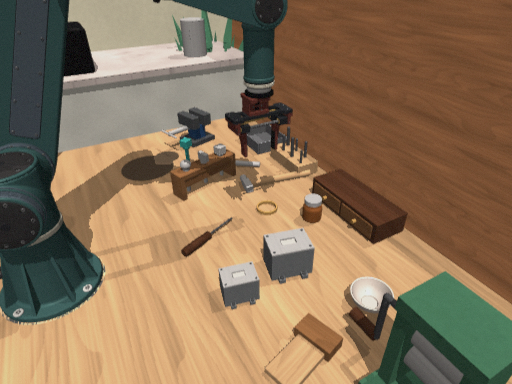

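Rack in scene is at about (350,255) with three heads, and the larger holder is at side (288,253). Zooming both.

```bash
python3 - <<'E'
import cv2,numpy as np
a=cv2.imread('pics/scene0.png')[195:315,310:390];b=cv2.imread('pics/side0.png')[130:200,160:250];c=cv2.imread('pics/side0.png')[220:310,210:320]
r=lambda x,f:cv2.resize(x,None,fx=f,fy=f,interpolation=cv2.INTER_CUBIC)
o=np.zeros((600,800,3),np.uint8)
A=r(a,5);o[:600,:400]=A
B=r(b,4);o[:280,400:760]=B
C=r(c,3.5);o[282:282+C.shape[0],400:400+C.shape[1]]=C[:318]
cv2.imwrite('pics/z.png',o)
E
```

```text
(no output)
```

View pics/z.png

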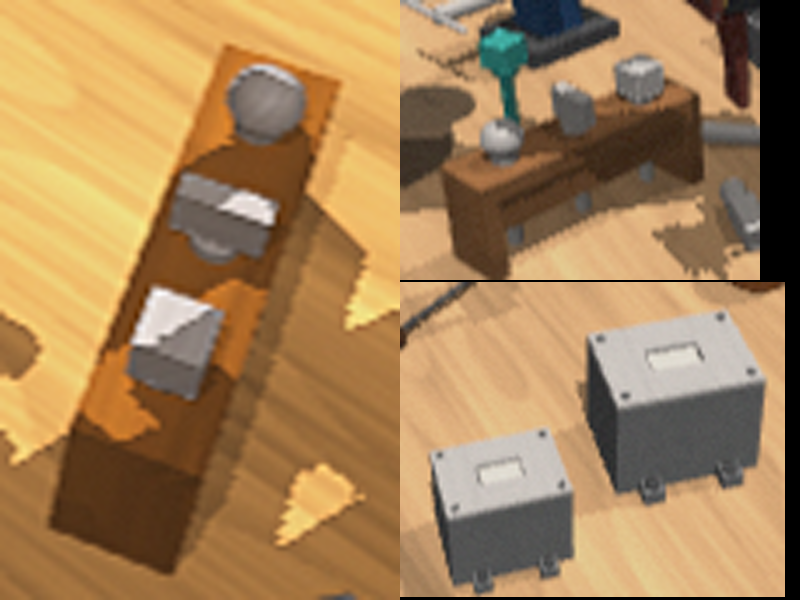

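Square head: scene (345,263), side (220,150), the rack hole farthest from the robot. The larger holder's deck is at side (288,240), with a cream mouth. Next: measure by depth and masks.

```bash
cat > h.py <<'E'
import numpy as np,cv2
def cloud(f):
    z=np.load(f);d=z['d'];K=z['K'];T=z['T']
    v,u=np.mgrid[:d.shape[0],:d.shape[1]]
    P=np.stack([(u-K[0,2])*d/K[0,0],(v-K[1,2])*d/K[1,1],d],-1)
    W=(P-T[:3,3])@T[:3,:3]
    W[d==0]=np.nan
    return z['im'],W,K,T
def ray(K,T,uv,h):
    uv=np.atleast_2d(uv).astype(float)
    r=np.c_[(uv-[K[0,2],K[1,2]])/[K[0,0],K[1,1]],np.ones(len(uv))]@T[:3,:3]
    c=-T[:3,:3].T@T[:3,3]
    return (c+r*((h-c[2])/r[:,2])[:,None])[:,:2]
def rect(P):
    c,s,a=cv2.minAreaRect(P.astype(np.float32))
    if s[0]<s[1]: s=s[::-1];a+=90
    return np.round(c,1),np.round(s,1),round((a+90)%180-90,1)
E
python3 - <<'E'
from h import *
for n in('scene','side'):
    im,W,K,T=cloud(n+'0.npz')
    for name,lo,hi in(('deck',84,93),('rack',87,96),('head',105,135)):
        m=((W[...,2]>lo)&(W[...,2]<hi)).astype(np.uint8)
        k,L,st,ce=cv2.connectedComponentsWithStats(m)
        for i in range(1,k):
            if st[i,4]>25:
                p=W[L==i]; 
                if np.hypot(*np.median(p[:,:2],0))<950: print(n,name,np.round(ce[i]),st[i,4],*rect(p[:,:2]),np.round(np.median(p,0)))
E
```

```text
scene deck [394.   7.] 97 [-624.  -286.7] [209.8  19. ] 90.0 [-625. -277.   89.]
scene deck [ 80. 102.] 29 [ 620.3 -710.7] [43.9 17. ] -40.7 [ 622. -710.   87.]
scene deck [361. 112.] 54 [75.2 -0.1] [69.7 16.4] 88.7 [74.  1. 88.]
scene deck [107. 114.] 64 [ 600.  -589.8] [73.8 28.8] -21.3 [ 603. -589.   88.]
scene deck [383. 115.] 57 [45.5 57.1] [58.3 17.2] -53.4 [47. 59. 89.]
scene deck [192. 159.] 601 [ 552.1 -239.9] [110.8  86.9] -16.1 [ 567. -246.   88.]
scene deck [350. 251.] 1296 [513.5 251.5] [244.2  62.1] 16.6 [537. 259.  91.]
scene deck [496. 335.] 65 [508.8 585. ] [48.5 10.8] 15.4 [508. 584.  85.]
scene deck [479. 376.] 87 [609.7 591.3] [63.2  4.9] -75.0 [610. 590.  88.]
scene rack [402.   9.] 81 [-625.  -242.6] [158.2  21.8] 89.6 [-625. -248.   92.]
scene rack [107. 113.] 62 [ 595.6 -596.9] [70.6 25.8] -4.9 [ 602. -589.   91.]
scene rack [361. 111.] 56 [74.1 -0.8] [67.7 20.3] 87.1 [74.  1. 92.]
scene rack [383. 114.] 57 [46.5 56.1] [58.2 16.4] -51.2 [48. 56. 91.]
scene rack [192. 159.] 421 [ 552.4 -239.2] [107.6  83. ] -13.7 [ 569. -246.   88.]
scene rack [350. 250.] 1511 
[... 2334 characters left out ...]
39.  92.]
side rack [402. 366.] 107 [ 546.  -622.3] [76.3 23. ] -64.3 [ 545. -613.   92.]
side head [194. 115.] 359 [617.  615.8] [116.1 102.9] -72.5 [611. 597. 126.]
side head [185. 141.] 78 [500.2 396.8] [35.9 33. ] -51.2 [498. 392. 117.]
side head [219. 148.] 106 [585.4 269.7] [35.3 35.1] -68.4 [582. 263. 122.]
side head [203. 155.] 87 [514.8 247.9] [46.8 16.9] -74.8 [512. 242. 121.]
side head [185. 163.] 83 [440.5 222.8] [32.9 28.6] -34.0 [440. 219. 121.]
side head [ 41. 261.] 903 [  9.7 -37.6] [165.9  90.6] 16.5 [  8. -62. 120.]
side head [382. 312.] 81 [ 575.6 -532.8] [13.6  7.1] -57.5 [ 574. -534.  120.]
side head [418. 363.] 949 [ 556.8 -635.5] [108.7  35.4] -68.8 [ 557. -637.  119.]
```

Request:
jog_arm:
  increments:
    - [[-0.002, 0.034, 0.004], [0, 0, 2.1], 0.06]
    - [[-0.002, 0.034, 0.004], [0, 0, 2.1], 0.06]
    - [[-0.002, 0.034, 0.004], [0, 0, 2.1], 0.06]
    - [[-0.002, 0.034, 0.004], [0, 0, 2.1], 0.06]
    - [[-0.002, 0.034, 0.004], [0, 0, 2.1], 0.06]
    - [[-0.002, 0.034, 0.004], [0, 0, 2.1], 0.06]
    - [[-0.001, 0.034, 0.004], [0, 0, 2.1], 0.06]
    - [[0, 0.034, 0], [0, 0, 2], 0.06]

```text
time_s: 0.82
tcp_pos: [586.7, 273.8, 251.3]
ee_rot: [[-0.289, 0.957, 0.001], [0.957, 0.289, 0.0], [0.0, 0.001, -1.0]]
force: [1.8, -0.3, 1.1]
grip_width: 0.687
grasp_force: 0.0
```

Request:
jog_arm:
  increments:
    - [[0, 0, 0], [0, 0, 0], 0.06]
    - [[0, 0, 0], [0, 0, 0], 0.06]
    - [[0, 0, 0], [0, 0, 0], 0.06]

```text
time_s: 1.07
tcp_pos: [586.6, 271.5, 250.1]
ee_rot: [[-0.288, 0.958, -0.001], [0.958, 0.288, -0.001], [-0.001, -0.001, -1.0]]
force: [-0.9, -0.4, 0.2]
grip_width: 0.681
grasp_force: 0.0
```

```bash
cat > snap.py <<'E'
import sys
from station import bot
from h import *
def snap(n,f):
    s=bot.get_state();p=bot.camera_params(n);im,d=bot.get_image(n)
    np.savez(f+'.npz',im=im,d=d,K=p['intrinsics'],T=p['world_to_cam'])
    cv2.imwrite(f'pics/{f}.png',cv2.cvtColor(im,cv2.COLOR_RGB2BGR))
    return s
E
python3 - <<'E'
from snap import *
s=snap('wrist','w1')
print(s['time_s'],np.round(s['tcp_pos'],1),np.round(s['ee_rot'],3).tolist(),s['force'],s['grip_width'])
im,W,K,T=cloud('w1.npz')
for name,lo,hi in(('rack',87,96),('head',105,140),('top',124,132)):
    m=((W[...,2]>lo)&(W[...,2]<hi)).astype(np.uint8)
    k,L,st,ce=cv2.connectedComponentsWithStats(m)
    for i in range(1,k):
        if st[i,4]>60:
            p=W[L==i];print(name,np.round(ce[i]),st[i,4],*rect(p[:,:2]),np.round(np.median(p,0),1))
E
```

```text
1.0667 [586.6 271.5 250.1] [[-0.288, 0.958, -0.001], [0.958, 0.288, -0.001], [-0.001, -0.001, -1.0]] [-0.85141451 -0.43209427  0.21475911] 0.6810825524338397
rack [173. 172.] 10178 [514.4 252. ] [241.1  60.1] 16.7 [521.4 255.1  90.7]
rack [474. 254.] 62 [847.6 260.6] [9.9 5.5] 79.1 [846.9 261.   92. ]
head [192.  15.] 1276 [504.4 396.7] [31.9 25.2] 30.4 [505.1 394.4 118.5]
head [165. 181.] 996 [515.  252.1] [44.2 14.5] -73.7 [516.3 254.4 126.3]
head [ 86. 180.] 1321 [443.8 231.1] [36.4 35.9] -17.8 [446.9 234.3 121.7]
head [245. 181.] 1362 [586.8 273.5] [32.2 31.9] -73.3 [586.2 275.7 126.6]
head [489. 263.] 132 [849.3 260.8] [10.   8.8] 55.6 [847.8 260.8 112.4]
top [163. 183.] 744 [515. 252.] [44.2 14.4] -73.8 [515.1 252.9 126.7]
top [245. 183.] 1235 [586.9 273.4] [32.1 31.8] -73.7 [586.5 274.  126.6]
top [ 80. 183.] 385 [443.7 230.4] [24.3 22.1] -79.0 [443.7 230.6 125. ]
```

View pics/w1.png

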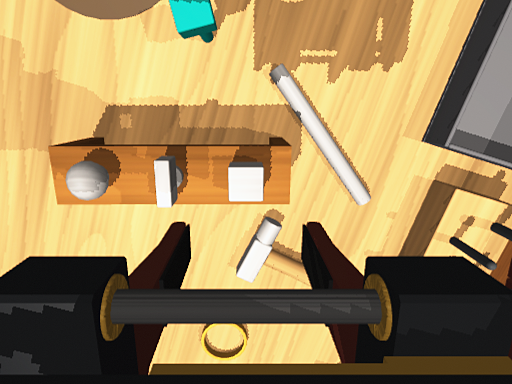

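Wrist picture: square head at (245,182) at the rack's right end, with the blade at (165,181) and dome at (86,180). Tool y is along the rack, so I descend to grasp.

Request:
jog_arm:
  increments:
    - [[0, 0.0015, -0.025], [0, 0, 0], 0.06]
    - [[0, 0, -0.03], [0, 0, 0], 0.06]
    - [[0, 0, -0.03], [0, 0, 0], 0.06]
    - [[0, 0, -0.025], [0, 0, 0], 0.06]
    - [[0, 0, -0.02], [0, 0, 0], 0.06]
    - [[0, 0, -0.013], [0, 0, 0], 0.06]
    - [[0, 0, -0.01], [0, 0, 0], 0.06]
    - [[0, 0, 0], [0, 0, 0], 0.06]

```text
time_s: 1.78
tcp_pos: [585.7, 271.5, 95.4]
ee_rot: [[-0.285, 0.958, -0.004], [0.958, 0.285, -0.002], [-0.0, -0.004, -1.0]]
force: [-0.0, -0.4, -0.5]
grip_width: 0.684
grasp_force: 0.0
```

Request:
jog_arm:
  increments:
    - [[0, 0, 0], [0, 0, 0], 0.06]
    - [[0, 0, 0], [0, 0, 0], 0.04]
    - [[0, 0, 0], [0, 0, 0], 0.034]
    - [[0, 0, 0], [0, 0, 0], 0.028]
    - [[0, 0, 0], [0, 0, 0], 0.028]
    - [[0, 0, 0], [0, 0, 0], 0.028]
    - [[0, 0, 0], [0, 0, 0], 0.028]
    - [[0, 0, 0], [0, 0, 0], 0.028]
  newtons: 50

```text
time_s: 2.45
tcp_pos: [586.6, 273.5, 98.3]
ee_rot: [[-0.288, 0.958, -0.0], [0.958, 0.288, -0.0], [-0.0, -0.0, -1.0]]
force: [-2.6, -2.1, 5.0]
grip_width: 0.362
grasp_force: 50.0
```

Request:
jog_arm:
  increments:
    - [[0, 0, 0], [0, 0, 0], 0.02]
    - [[0, 0, 0], [0, 0, 0], 0.02]
    - [[0, 0, 0], [0, 0, 0], 0.02]

```text
time_s: 2.7
tcp_pos: [586.7, 273.5, 98.3]
ee_rot: [[-0.288, 0.958, -0.0], [0.958, 0.288, -0.0], [-0.0, -0.0, -1.0]]
force: [-3.4, -0.7, 5.9]
grip_width: 0.36
grasp_force: 50.0
```

Request:
jog_arm:
  increments:
    - [[0, 0, 0.008], [0, 0, 0], 0.02]
    - [[0, 0, 0.012], [0, 0, 0], 0.02]
    - [[0, 0, 0.018], [0, 0, 0], 0.02]
    - [[0, 0, 0.02], [0, 0, 0], 0.02]
    - [[0, 0, 0.02], [0, 0, 0], 0.02]
    - [[0, 0, 0.022], [0, 0, 0], 0.02]
    - [[0, 0, 0.02], [0, 0, 0], 0.02]
    - [[0, 0, 0.012], [0, 0, 0], 0.02]

```text
time_s: 3.37
tcp_pos: [588.1, 273.9, 232.9]
ee_rot: [[-0.287, 0.958, 0.004], [0.958, 0.287, 0.001], [0.0, 0.004, -1.0]]
force: [0.4, 0.4, -2.9]
grip_width: 0.36
grasp_force: 50.0
```

Request:
jog_arm:
  increments:
    - [[0, -0.012, 0], [0, 0, 0], 0.02]
    - [[-0.003, -0.024, 0], [0, 0, -2.2], 0.02]
    - [[-0.003, -0.036, 0], [0, 0, -2.2], 0.02]
    - [[-0.003, -0.036, 0], [0, 0, -2.2], 0.02]
    - [[-0.003, -0.036, 0], [0, 0, -2.2], 0.02]
    - [[-0.003, -0.036, 0], [0, 0, -2.2], 0.02]
    - [[-0.003, -0.036, 0], [0, 0, -2.2], 0.02]
    - [[-0.003, -0.036, 0], [0, 0, -2.2], 0.02]

```text
time_s: 4.03
tcp_pos: [564.3, 19.2, 228.4]
ee_rot: [[-0.021, 1.0, -0.002], [1.0, 0.021, -0.0], [-0.0, -0.002, -1.0]]
force: [-0.1, -0.2, -3.1]
grip_width: 0.364
grasp_force: 50.0
```

Request:
jog_arm:
  increments:
    - [[-0.003, -0.036, 0], [0, 0, -2.2], 0.02]
    - [[-0.003, -0.036, 0], [0, 0, -2.2], 0.02]
    - [[-0.003, -0.036, 0], [0, 0, -2.2], 0.02]
    - [[-0.003, -0.036, 0], [0, 0, -2.2], 0.02]
    - [[-0.003, -0.036, 0], [0, 0, -2.2], 0.02]
    - [[-0.003, -0.036, 0], [0, 0, -2.2], 0.02]
    - [[-0.003, -0.036, 0], [0, 0, -2.2], 0.02]
    - [[-0.003, -0.036, 0], [0, 0, 0], 0.02]

```text
time_s: 4.7
tcp_pos: [540.1, -268.5, 228.3]
ee_rot: [[0.246, 0.969, -0.002], [0.969, -0.246, 0.001], [0.0, -0.002, -1.0]]
force: [0.6, 0.8, -3.1]
grip_width: 0.359
grasp_force: 50.0
```

Request:
jog_arm:
  increments:
    - [[-0.003, -0.024, 0], [0, 0, 0], 0.02]
    - [[-0.003, -0.012, 0], [0, 0, 0], 0.02]
    - [[0, 0, 0], [0, 0, 0], 0.02]
    - [[0, 0, 0], [0, 0, 0], 0.02]
    - [[0, 0, 0], [0, 0, 0], 0.02]

```text
time_s: 5.12
tcp_pos: [535.4, -301.0, 229.0]
ee_rot: [[0.243, 0.97, -0.001], [0.97, -0.243, 0.002], [0.001, -0.002, -1.0]]
force: [-0.7, 0.4, -3.4]
grip_width: 0.356
grasp_force: 50.0
```

```bash
python3 - <<'E'
from snap import *
s=snap('wrist','w2')
print(s['time_s'],np.round(s['tcp_pos'],1),s['force'],s['grip_width'])
im,W,K,T=cloud('w2.npz')
m=((W[...,2]>82)&(W[...,2]<93)).astype(np.uint8)
k,L,st,ce=cv2.connectedComponentsWithStats(m)
for i in range(1,k):
    if st[i,4]>100:
        p=W[L==i];print(np.round(ce[i]),st[i,:],*rect(p[:,:2]),np.round(np.median(p,0),1))
E
```

```text
5.1167 [ 535.4 -301.   229. ] [-0.69538261  0.36902421 -3.43701478] 0.3563171595575171
[245. 111.] [  183    67   125    90 10446] [ 551.5 -239. ] [110.2  78.8] -14.2 [ 552.2 -236.8   86.7]
```

View pics/w2.png

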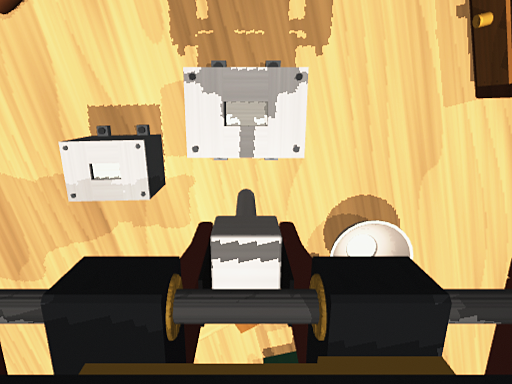

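```bash
python3 - <<'E'
from h import *
im,W,K,T=cloud('w2.npz')
c=cv2.cvtColor(im[90:140,205:290],cv2.COLOR_RGB2BGR)
cv2.imwrite('pics/z2.png',cv2.resize(c,None,fx=9,fy=9,interpolation=cv2.INTER_NEAREST))
z=W[100:130,220:274,2]
print(np.round(z[::4,::3]).tolist())
m=np.zeros(W.shape[:2],np.uint8);z=W[95:135,212:280,2];m[95:135,212:280]=(z<85.0)
k,L,st,ce=cv2.connectedComponentsWithStats(m)
for i in range(1,k):
    if st[i,4]>30:
        v,u=np.nonzero(L==i);print(ce[i],st[i],*rect(ray(K,T,np.c_[u,v],88)))
print(rect(ray(K,T,np.argwhere((W[...,2]>82)&(W[...,2]<93))[:,::-1],88)))
E
```

```text
[[86.0, 86.0, 87.0, 87.0, 87.0, 87.0, 87.0, 87.0, 87.0, 86.0, 87.0, 88.0, 87.0, 86.0, 86.0, 86.0, 87.0, 87.0], [86.0, 86.0, 82.0, 81.0, 83.0, 81.0, 81.0, 83.0, 82.0, 83.0, 82.0, 82.0, 83.0, 82.0, 83.0, 82.0, 88.0, 87.0], [86.0, 87.0, 83.0, 81.0, 83.0, 82.0, 82.0, 82.0, 81.0, 81.0, 82.0, 82.0, 83.0, 83.0, 81.0, 82.0, 86.0, 87.0], [86.0, 88.0, 83.0, 83.0, 82.0, 82.0, 83.0, 82.0, 83.0, 82.0, 82.0, 83.0, 82.0, 83.0, 81.0, 81.0, 86.0, nan], [86.0, 87.0, 82.0, 82.0, 82.0, 83.0, 83.0, 82.0, 83.0, 82.0, 83.0, 82.0, 81.0, 82.0, 82.0, 82.0, 86.0, 87.0], [88.0, 86.0, 82.0, 84.0, 82.0, 83.0, 83.0, 82.0, 83.0, 82.0, 83.0, 83.0, 83.0, 82.0, 82.0, 82.0, 87.0, 88.0], [87.0, 85.0, 82.0, 82.0, 82.0, 82.0, 82.0, 83.0, 81.0, 82.0, 83.0, 82.0, 82.0, 81.0, 83.0, 81.0, 87.0, 87.0], [87.0, 88.0, 87.0, 86.0, 87.0, 87.0, 88.0, 88.0, 86.0, 85.0, 89.0, 88.0, 86.0, 86.0, 87.0, 87.0, 86.0, 87.0]]
[245.31341912 112.93933824] [ 223  101   45   25 1088] [ 551.4 -239. ] [40.  21.1] -14.2
(array([ 551.6, -238.9]), array([109.6,  78.1]), -14.2)
```

View pics/z2.png

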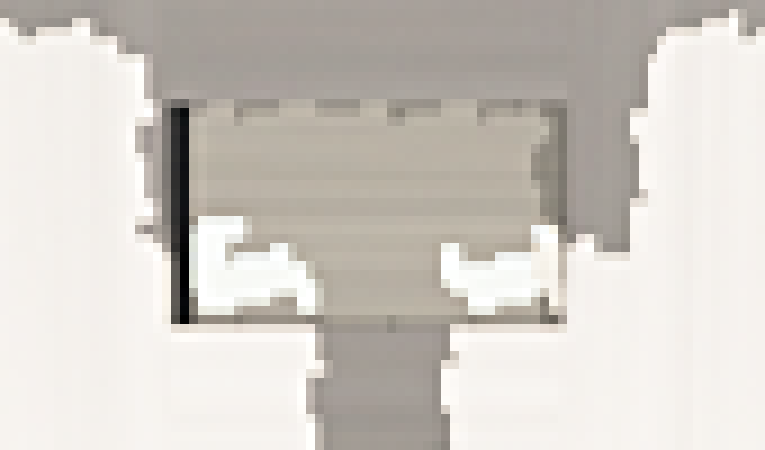

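Dark gap at the mouth's left end marks the free edge, so the hinge is at image right = tool +y = world (0.97,-0.24). That makes holder yaw −14.2°, with the mouth at (551.5,-239). Next: the shank's axis in the same picture.

```bash
python3 - <<'E'
from h import *
im,W,K,T=cloud('w2.npz')
R=np.array([[.244,.97],[.97,-.244]]) # rows tool x,y
q=(W[...,:2]-[535.4,-301.0])@R.T
for lo in range(132,216,10):
    m=(W[...,2]>lo)&(W[...,2]<lo+10)&(np.abs(q).max(-1)<20)
    if m.sum()>5:
        a=q[m];print(lo,m.sum(),'maxx p90',np.round(np.percentile(a[:,0],[50,90,98]),1),'y',np.round(np.percentile(a[:,1],[2,50,98]),1))
v,u=np.nonzero((np.abs(q).max(-1)<25)&(W[...,2]>120)&(W[...,2]<200));print(v.min(),u[v<v.min()+3].mean())
E
```

```text
132 14 maxx p90 [6.9 7.5 7.8] y [-5.3  0.9  6.6]
142 58 maxx p90 [6.8 7.4 7.6] y [-5.6  1.3  7.5]
152 64 maxx p90 [6.6 7.5 7.7] y [-5.5  0.5  7. ]
162 72 maxx p90 [6.7 7.4 7.6] y [-5.6  0.9  7.7]
172 81 maxx p90 [6.7 7.4 7.6] y [-5.6  0.6  7.4]
182 84 maxx p90 [6.6 7.4 7.6] y [-5.3  1.3  7.1]
192 84 maxx p90 [6.9 7.4 7.5] y [-4.7  0.6  6.3]
202 9 maxx p90 [7.4 7.6 7.7] y [-1.1  0.7  3. ]
188 245.5
```

Request:
jog_arm:
  increments:
    - [[0.001, 0.012, 0], [0, 0, 0], 0.02]
    - [[0.001, 0.02, 0], [0, 0, 0], 0.02]
    - [[0.001, 0.02, -0.01], [0, 0, 0], 0.02]
    - [[0.0014, 0.0125, -0.015], [0, 0, 0], 0.02]
    - [[0, 0, -0.015], [0, 0, 0], 0.02]
    - [[0, 0, 0], [0, 0, 0], 0.02]
    - [[0, 0, 0], [0, 0, 0], 0.02]
    - [[0, 0, 0], [0, 0, 0], 0.02]

```text
time_s: 5.83
tcp_pos: [541.0, -237.5, 190.5]
ee_rot: [[0.243, 0.97, 0.001], [0.97, -0.243, -0.0], [-0.0, 0.001, -1.0]]
force: [-0.3, -0.4, -2.9]
grip_width: 0.36
grasp_force: 50.0
```

Request:
jog_arm:
  increments:
    - [[0, 0, 0], [0, 0, 0], 0.02]
    - [[0, 0, 0], [0, 0, 0], 0.02]

```text
time_s: 6.0
tcp_pos: [541.0, -238.5, 190.7]
ee_rot: [[0.244, 0.97, 0.002], [0.97, -0.244, -0.001], [-0.001, 0.002, -1.0]]
force: [-0.6, -0.2, -4.6]
grip_width: 0.363
grasp_force: 50.0
```

Request:
jog_arm:
  increments:
    - [[0, 0, -0.005], [0, 0, 0], 0.02]
    - [[0, 0, -0.005], [0, 0, 0], 0.02]
    - [[0, 0, -0.004], [0, 0, 0], 0.02]
    - [[0, 0, -0.004], [0, 0, 0], 0.02]
    - [[0, 0, -0.004], [0, 0, 0], 0.02]
    - [[0, 0, -0.004], [0, 0, 0], 0.02]
    - [[0, 0, 0], [0, 0, 0], 0.02]
    - [[0, 0, 0], [0, 0, 0], 0.02]

```text
time_s: 6.67
tcp_pos: [540.0, -237.9, 163.2]
ee_rot: [[0.244, 0.97, -0.001], [0.97, -0.244, 0.0], [0.0, -0.001, -1.0]]
force: [-0.5, -0.6, -2.5]
grip_width: 0.362
grasp_force: 50.0
```

Request:
jog_arm:
  increments:
    - [[0, 0, -0.005], [0, 0, 0], 0.02]
    - [[0, 0, -0.005], [0, 0, 0], 0.02]
    - [[0, 0, -0.005], [0, 0, 0], 0.02]
    - [[0, 0, -0.005], [0, 0, 0], 0.02]
    - [[0, 0, -0.005], [0, 0, 0], 0.02]
    - [[0, 0, -0.004], [0, 0, 0], 0.02]
    - [[0, 0, 0], [0, 0, 0], 0.02]
    - [[0, 0, 0], [0, 0, 0], 0.02]

```text
time_s: 7.33
tcp_pos: [538.5, -237.2, 133.4]
ee_rot: [[0.243, 0.97, -0.004], [0.97, -0.243, 0.002], [0.001, -0.004, -1.0]]
force: [-3.0, 0.3, -5.2]
grip_width: 0.364
grasp_force: 50.0
```

Request:
jog_arm:
  increments:
    - [[0, 0, -0.002], [0, 0, 0], 0.02]
    - [[0, 0, -0.001], [0, 0, 0], 0.02]
    - [[0, 0, -0.001], [0, 0, 0], 0.02]
    - [[0, 0, 0], [0, 0, 0], 0.02]
    - [[0, 0, 0], [0, 0, 0], 0.02]

```text
time_s: 7.75
tcp_pos: [540.4, -237.9, 130.7]
ee_rot: [[0.244, 0.97, 0.0], [0.97, -0.244, 0.0], [0.0, -0.0, -1.0]]
force: [-2.1, 1.3, -3.5]
grip_width: 0.359
grasp_force: 50.0
```

Request:
jog_arm:
  increments:
    - [[0, 0, -0.001], [0, 0, 0], 0.02]
    - [[0, 0, -0.001], [0, 0, 0], 0.02]
    - [[0, 0, -0.0005], [0, 0, 0], 0.02]
    - [[0, 0, -0.0005], [0, 0, 0], 0.02]
    - [[0, 0, -0.0005], [0, 0, 0], 0.02]
    - [[0, 0, 0], [0, 0, 0], 0.02]
    - [[0, 0, 0], [0, 0, 0], 0.02]

```text
time_s: 8.33
tcp_pos: [541.1, -238.5, 128.1]
ee_rot: [[0.244, 0.97, 0.001], [0.97, -0.244, -0.001], [-0.001, 0.002, -1.0]]
force: [-2.0, 0.6, 6.3]
grip_width: 0.358
grasp_force: 50.0
```

Request:
jog_arm:
  increments:
    - [[0, 0, -0.0005], [0, 0, 0], 0.02]
    - [[0, 0, 0], [0, 0, 0], 0.02]
    - [[0, 0, 0], [0, 0, 0], 0.02]

```text
time_s: 8.58
tcp_pos: [541.1, -238.5, 128.1]
ee_rot: [[0.244, 0.97, 0.002], [0.97, -0.244, -0.001], [-0.001, 0.002, -1.0]]
force: [-3.9, 1.8, 8.2]
grip_width: 0.359
grasp_force: 50.0
```

Request:
jog_arm:
  increments:
    - [[0.00097, -0.00025, 0], [0, 0, 0], 0.02]
    - [[0.00097, -0.00025, 0], [0, 0, 0], 0.02]
    - [[0.00097, -0.00025, 0], [0, 0, 0], 0.02]
    - [[0, 0, 0], [0, 0, 0], 0.02]

```text
time_s: 8.92
tcp_pos: [541.8, -238.6, 128.0]
ee_rot: [[0.243, 0.97, -0.003], [0.97, -0.243, 0.0], [-0.001, -0.003, -1.0]]
force: [-7.6, 1.7, 15.1]
grip_width: 0.361
grasp_force: 50.0
```

Request:
jog_arm:
  increments:
    - [[0.00097, -0.00025, 0], [0, 0, 0], 0.02]
    - [[0.00097, -0.00025, 0], [0, 0, 0], 0.02]
    - [[0.00097, -0.00025, 0], [0, 0, 0], 0.02]
    - [[0, 0, 0], [0, 0, 0], 0.02]

```text
time_s: 9.25
tcp_pos: [542.5, -238.7, 127.9]
ee_rot: [[0.243, 0.97, -0.007], [0.97, -0.243, 0.001], [-0.0, -0.007, -1.0]]
force: [-12.7, 2.6, 19.3]
grip_width: 0.36
grasp_force: 50.0
```

Request:
jog_arm:
  increments:
    - [[0, 0, 0.0005], [0, 0, 0], 0.02]
    - [[0, 0, 0.0005], [0, 0, 0], 0.02]
    - [[0, 0, 0], [0, 0, 0], 0.02]
    - [[0, 0, 0], [0, 0, 0], 0.02]

```text
time_s: 9.58
tcp_pos: [542.5, -238.7, 128.0]
ee_rot: [[0.243, 0.97, -0.007], [0.97, -0.243, 0.002], [-0.0, -0.007, -1.0]]
force: [-10.4, 2.1, 12.3]
grip_width: 0.359
grasp_force: 50.0
```

Request:
jog_arm:
  increments:
    - [[0, 0, 0.0005], [0, 0, 0], 0.02]
    - [[0, 0, 0], [0, 0, 0], 0.02]
    - [[0, 0, 0], [0, 0, 0], 0.02]

```text
time_s: 9.83
tcp_pos: [542.6, -238.7, 128.0]
ee_rot: [[0.243, 0.97, -0.007], [0.97, -0.243, 0.002], [-0.0, -0.007, -1.0]]
force: [-9.6, 0.6, 7.6]
grip_width: 0.363
grasp_force: 50.0
```

Request:
jog_arm:
  increments:
    - [[0, 0, 0.0005], [0, 0, 0], 0.02]
    - [[0, 0, 0.0005], [0, 0, 0], 0.02]
    - [[0, 0, 0], [0, 0, 0], 0.02]
    - [[0, 0, 0], [0, 0, 0], 0.02]

```text
time_s: 10.17
tcp_pos: [543.2, -238.7, 128.2]
ee_rot: [[0.243, 0.97, -0.006], [0.97, -0.243, 0.002], [0.0, -0.006, -1.0]]
force: [-7.1, 0.9, 1.6]
grip_width: 0.362
grasp_force: 50.0
```

Request:
jog_arm:
  increments:
    - [[0, 0, 0.0005], [0, 0, 0], 0.02]
    - [[0, 0, 0.0005], [0, 0, 0], 0.02]
    - [[0, 0, 0], [0, 0, 0], 0.02]
    - [[0, 0, 0], [0, 0, 0], 0.02]

```text
time_s: 10.5
tcp_pos: [545.5, -239.1, 129.4]
ee_rot: [[0.244, 0.97, -0.002], [0.97, -0.244, 0.001], [0.001, -0.002, -1.0]]
force: [-3.2, 1.6, -5.3]
grip_width: 0.359
grasp_force: 50.0
```

Request:
jog_arm:
  increments:
    - [[0, 0, -0.002], [0, 0, 0], 0.02]
    - [[0, 0, -0.001], [0, 0, 0], 0.02]
    - [[0, 0, -0.001], [0, 0, 0], 0.02]
    - [[0, 0, 0], [0, 0, 0], 0.02]
    - [[0, 0, 0], [0, 0, 0], 0.02]

```text
time_s: 10.92
tcp_pos: [546.8, -239.5, 126.3]
ee_rot: [[0.244, 0.97, 0.001], [0.97, -0.244, -0.0], [0.0, 0.001, -1.0]]
force: [-1.2, 2.2, -1.9]
grip_width: 0.361
grasp_force: 50.0
```

Request:
jog_arm:
  increments:
    - [[0, 0, 0.004], [0, 0, 0], 0.02]
    - [[0.00194, -0.00049, 0], [0, 0, 0], 0.02]
    - [[0, 0, 0], [0, 0, 0], 0.02]
    - [[0, 0, -0.002], [0, 0, 0], 0.02]
    - [[0, 0, -0.001], [0, 0, 0], 0.02]
    - [[0, 0, -0.001], [0, 0, 0], 0.02]
    - [[0, 0, 0], [0, 0, 0], 0.02]
    - [[0, 0, 0], [0, 0, 0], 0.02]

```text
time_s: 11.58
tcp_pos: [549.2, -240.7, 128.0]
ee_rot: [[0.244, 0.97, 0.002], [0.97, -0.244, -0.002], [-0.001, 0.003, -1.0]]
force: [-2.8, 1.5, 9.1]
grip_width: 0.362
grasp_force: 50.0
```

Request:
jog_arm:
  increments:
    - [[0, 0, 0.004], [0, 0, 0], 0.02]
    - [[0.00194, -0.00049, 0], [0, 0, 0], 0.02]
    - [[0, 0, 0], [0, 0, 0], 0.02]
    - [[0, 0, -0.002], [0, 0, 0], 0.02]
    - [[0, 0, -0.001], [0, 0, 0], 0.02]
    - [[0, 0, -0.001], [0, 0, 0], 0.02]
    - [[0, 0, 0], [0, 0, 0], 0.02]
    - [[0, 0, 0], [0, 0, 0], 0.02]

```text
time_s: 12.25
tcp_pos: [550.9, -241.0, 128.0]
ee_rot: [[0.244, 0.97, 0.002], [0.97, -0.244, -0.001], [-0.001, 0.002, -1.0]]
force: [-4.2, 1.9, 12.0]
grip_width: 0.366
grasp_force: 50.0
```

Request:
jog_arm:
  increments:
    - [[0, 0, 0.004], [0, 0, 0], 0.02]
    - [[0.00194, -0.00049, 0], [0, 0, 0], 0.02]
    - [[0, 0, 0], [0, 0, 0], 0.02]
    - [[0, 0, -0.002], [0, 0, 0], 0.02]
    - [[0, 0, -0.001], [0, 0, 0], 0.02]
    - [[0, 0, -0.001], [0, 0, 0], 0.02]
    - [[0, 0, 0], [0, 0, 0], 0.02]
    - [[0, 0, 0], [0, 0, 0], 0.02]

```text
time_s: 12.92
tcp_pos: [552.7, -241.3, 128.0]
ee_rot: [[0.244, 0.97, 0.002], [0.97, -0.244, -0.001], [-0.001, 0.002, -1.0]]
force: [-5.3, 2.2, 15.1]
grip_width: 0.356
grasp_force: 50.0
```

Hop at x≈−5 dropped to 126.3 without contact force: that is the hole. Going back there.

Request:
jog_arm:
  increments:
    - [[0, 0, 0.004], [0, 0, 0], 0.02]
    - [[-0.00291, 0.00073, 0], [0, 0, 0], 0.02]
    - [[-0.00291, 0.00074, 0], [0, 0, 0], 0.02]
    - [[0, 0, 0], [0, 0, 0], 0.02]
    - [[0, 0, 0], [0, 0, 0], 0.02]
    - [[0, 0, -0.002], [0, 0, 0], 0.02]
    - [[0, 0, -0.002], [0, 0, 0], 0.02]
    - [[0, 0, 0], [0, 0, 0], 0.02]

```text
time_s: 13.58
tcp_pos: [546.0, -239.3, 125.5]
ee_rot: [[0.244, 0.97, -0.001], [0.97, -0.244, 0.001], [0.0, -0.001, -1.0]]
force: [-2.2, 0.8, -2.7]
grip_width: 0.36
grasp_force: 50.0
```

Request:
jog_arm:
  increments:
    - [[0, 0, -0.001], [0, 0, 0], 0.02]
    - [[0, 0, -0.001], [0, 0, 0], 0.02]
    - [[0, 0, 0], [0, 0, 0], 0.02]
    - [[0, 0, 0], [0, 0, 0], 0.02]

```text
time_s: 13.92
tcp_pos: [546.2, -239.4, 124.0]
ee_rot: [[0.244, 0.97, -0.0], [0.97, -0.244, 0.0], [0.0, -0.0, -1.0]]
force: [-0.7, 0.9, -3.7]
grip_width: 0.363
grasp_force: 50.0
```

Request:
jog_arm:
  increments:
    - [[0, 0, -0.002], [0, 0, 0], 0.02]
    - [[0, 0, -0.002], [0, 0, 0], 0.02]
    - [[0, 0, -0.002], [0, 0, 0], 0.02]
    - [[0, 0, -0.001], [0, 0, 0], 0.02]
    - [[0, 0, -0.001], [0, 0, 0], 0.02]
    - [[0, 0, 0], [0, 0, 0], 0.02]
    - [[0, 0, 0], [0, 0, 0], 0.02]

```text
time_s: 14.5
tcp_pos: [546.1, -239.4, 115.9]
ee_rot: [[0.244, 0.97, -0.0], [0.97, -0.244, 0.0], [0.0, -0.001, -1.0]]
force: [-2.1, 0.7, -3.9]
grip_width: 0.366
grasp_force: 50.0
```

Request:
jog_arm:
  increments:
    - [[0, 0, -0.002], [0, 0, 0], 0.02]
    - [[0, 0, -0.002], [0, 0, 0], 0.02]
    - [[0, 0, 0], [0, 0, 0], 0.02]
    - [[0, 0, 0], [0, 0, 0], 0.02]

```text
time_s: 14.83
tcp_pos: [546.0, -239.4, 111.8]
ee_rot: [[0.244, 0.97, -0.001], [0.97, -0.244, 0.0], [0.0, -0.001, -1.0]]
force: [-0.7, 1.4, -4.7]
grip_width: 0.361
grasp_force: 50.0
```

Free so far. cmd z is 112.1, with about 14 mm to go.

Request:
jog_arm:
  increments:
    - [[0, 0, -0.002], [0, 0, 0], 0.02]
    - [[0, 0, -0.002], [0, 0, 0], 0.02]
    - [[0, 0, -0.002], [0, 0, 0], 0.02]
    - [[0, 0, -0.002], [0, 0, 0], 0.02]
    - [[0, 0, -0.001], [0, 0, 0], 0.02]
    - [[0, 0, 0], [0, 0, 0], 0.02]
    - [[0, 0, 0], [0, 0, 0], 0.02]

```text
time_s: 15.42
tcp_pos: [546.0, -239.4, 102.8]
ee_rot: [[0.244, 0.97, -0.001], [0.97, -0.244, 0.0], [0.0, -0.001, -1.0]]
force: [-0.7, 2.7, -3.4]
grip_width: 0.364
grasp_force: 50.0
```

Request:
jog_arm:
  increments:
    - [[0, 0, -0.001], [0, 0, 0], 0.02]
    - [[0, 0, -0.001], [0, 0, 0], 0.02]
    - [[0, 0, -0.001], [0, 0, 0], 0.02]
    - [[0, 0, -0.001], [0, 0, 0], 0.02]
    - [[0, 0, 0], [0, 0, 0], 0.02]
    - [[0, 0, 0], [0, 0, 0], 0.02]

```text
time_s: 15.92
tcp_pos: [546.2, -239.5, 99.0]
ee_rot: [[0.244, 0.97, -0.0], [0.97, -0.244, 0.0], [0.0, -0.0, -1.0]]
force: [0.2, 2.2, -2.5]
grip_width: 0.361
grasp_force: 50.0
```

Request:
jog_arm:
  increments:
    - [[0, 0, -0.0005], [0, 0, 0], 0.02]
    - [[0, 0, -0.0005], [0, 0, 0], 0.02]
    - [[0, 0, -0.0005], [0, 0, 0], 0.02]
    - [[0, 0, -0.0005], [0, 0, 0], 0.02]
    - [[0, 0, 0], [0, 0, 0], 0.02]
    - [[0, 0, 0], [0, 0, 0], 0.02]

```text
time_s: 16.42
tcp_pos: [546.3, -239.5, 98.2]
ee_rot: [[0.244, 0.97, 0.0], [0.97, -0.244, -0.0], [-0.0, 0.0, -1.0]]
force: [-2.8, 3.1, 7.9]
grip_width: 0.363
grasp_force: 50.0
```

Floor contact at 98.2 (expected 98.3), so it is home. Release and lift away.

Request:
jog_arm:
  increments:
    - [[0, 0, 0.0005], [0, 0, 0], 0.02]
    - [[0, 0, 0], [0, 0, 0], 0.04]
    - [[0, 0, 0], [0, 0, 0], 0.06]
    - [[0, 0, 0], [0, 0, 0], 0.06]
    - [[0, 0, 0], [0, 0, 0], 0.06]
    - [[0, 0, 0], [0, 0, 0], 0.06]
    - [[0, 0, 0], [0, 0, 0], 0.06]
    - [[0, 0, 0], [0, 0, 0], 0.06]

```text
time_s: 17.08
tcp_pos: [546.3, -239.6, 97.6]
ee_rot: [[0.244, 0.97, 0.0], [0.97, -0.244, -0.0], [-0.0, 0.0, -1.0]]
force: [-0.1, 0.2, 0.3]
grip_width: 0.681
grasp_force: 0.0
```

Request:
jog_arm:
  increments:
    - [[0, 0, 0.01], [0, 0, 0], 0.06]
    - [[0, 0, 0.02], [0, 0, 0], 0.06]
    - [[0, 0, 0.025], [0, 0, 0], 0.06]
    - [[0, 0, 0.03], [0, 0, 0], 0.06]
    - [[0, 0, 0.025], [0, 0, 0], 0.06]
    - [[0, 0, 0.02], [0, 0, 0], 0.06]
    - [[0, 0, 0], [0, 0, 0], 0.06]
    - [[0, 0, 0], [0, 0, 0], 0.06]

```text
time_s: 17.75
tcp_pos: [547.0, -240.0, 229.3]
ee_rot: [[0.244, 0.97, 0.003], [0.97, -0.244, -0.002], [-0.001, 0.003, -1.0]]
force: [-0.1, -0.1, -0.7]
grip_width: 0.683
grasp_force: 0.0
```

```bash
python3 - <<'E'
from snap import *
s=snap('wrist','w3');print(s['time_s'],s['tcp_pos'],s['force'])
im,W,K,T=cloud('w3.npz')
m=((W[...,2]>95)&(W[...,2]<150)).astype(np.uint8)
k,L,st,ce=cv2.connectedComponentsWithStats(m)
for i in range(1,k):
    if st[i,4]>200:
        p=W[L==i];print(np.round(ce[i]),st[i,4],*rect(p[:,:2]),np.round(np.percentile(p[:,2],[50,90]),1))
E
```

```text
17.75 [ 546.97169209 -239.95306382  229.30078819] [-0.10116118 -0.11416791 -0.67188035]
[240. 188.] 1579 [ 543.8 -237.9] [32.3 32.1] 78.0 [126.6 127.7]
```

View pics/w3.png

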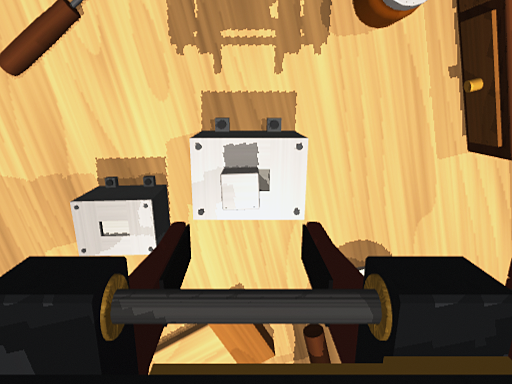

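The picture shows the square head at (240,188) standing in the larger holder. Its top reads the same height as when hung in the rack (126.6 mm), so it is home and released.

```bash
python3 -c "
from station import bot
print(bot.hand_in())"
```

```text
the job is handed in; nothing more can be done
None
```

The square-headed stake is fully home in the larger holder and released. I handed the job in at about 18 s, with measured push at most about 23 N; the judged result was not reported back.

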